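Dress the press die with a hand stone

TASK

Take the orange guard off the brass die and hang it over the free-standing rail, so that its bend rides on the bar. Then dress the bare die with the stone: lay it flat on the sloping face and draw it slowly, in one pass, from the blue-marked end to the other, pressing gently and steadily so that the die stays part-way down on its springs, never bottomed. Finally put the stone back flat in its tray, and leave the other things on the bench alone.

Things in the scene. Friction and masses are not known exactly. Their poses are not given: they have to be found in the camera images.
- stand: Fixed white die stand, base 170 (x) by 220 (y) mm, origin under its centre; x away from its sloping front, y along the die, z up. A steel ridge bar, 16 mm thick, runs along y at x = +45, z = 140 mm, a dark front sill bar at x = -35, z = 87 mm; the sprung brass die lies between them, its face rising 35 degrees toward the ridge. It may stand left or right, the rail on the other side.
- die_mid (a point): Centre of the brass die's face (on the surface, moves with the die). Axes: x up the slope, y along the die, z out of the face, which is 35 degrees from vertical, leaning to the stand's front. The face is flat, 70 mm (x) by 170 mm (y). The ridge bar's axis is 52 mm up the slope from it, the sill 44 mm down; they stand 6 mm proud of the face.
- die_start (a point): Point on the die's face 50 mm from its centre toward the blue-marked end (+y); the stone's centre starts its pass here. Same axes as die_mid.
- die_end (a point): Point on the face 50 mm from its centre toward the plain end (-y); the stone's centre ends its pass here. Same axes as die_mid.
- die (a joint): How far the die is pressed down along its face normal (m): 0 free, 0.012 bottomed on its stop. Springs: it starts to sink at 2 N and takes 1 N more for every mm (8 N at 6 mm).
- guard: Loose orange guard, 0.25 kg or so: two 4 mm plates, 150 mm wide (y), in a sharp 75 degree inverted V. Origin on the axis of the 16 mm bar it rides on (20 mm below the bend); y along the bend, z up. It starts on the ridge bar: front plate (117 mm) sloping 35 degrees over the die onto the sill, back plate 20 degrees off upright, down to z = -80 mm.
- guard_fin (a point): Middle of the guard's upright black grip fin, 45 mm above the guard's origin. The fin, on top of the bend, is 34 mm along x and 14 mm along y; its top is 11 mm above this point, the bend's top 25 mm below it. Grip it across y. Hung freely, the guard balances some 20 degrees off.
- rail: Fixed free-standing steel rail: a horizontal bar 16 mm thick and 260 mm long along its y on two end posts, the bar's axis 200 mm above the bench; origin on the bench under the middle of the bar.
- rail_mid (a point): Middle of the rail's bar, on its axis; y along the bar, z up.
- stone: Loose dressing stone, 0.16 kg or so: terracotta-coloured block 40 mm (x) by 60 mm (y) by 16 mm, with an upright wooden handle fin on top, 32 mm (x) by 14 mm (y), its top at z = 52 mm. Origin at the centre of the flat underside, z up. Grip the fin across y.
- tray: Fixed open grey tray, 90 mm (x) by 110 mm (y), 14 mm high, 5 mm floor and walls, in which the stone lies; origin at the centre of the underside.
- insert: Bystander: loose brass insert, 50 by 32 by 22 mm, origin under its centre.
- oil: Bystander: white bottle with a red cap, 38 mm across, 85 mm high, origin under its centre.
- spool: Bystander: wooden spool, 60 mm across, 40 mm high.
- driver: Bystander: yellow screwdriver, 170 mm long, lying.
- spanner: Bystander: steel spanner, 150 mm long, lying.
- cup: Bystander: blue cup, 64 mm across, 60 mm high.
There are look-alikes about, which are no part of the job. What is meant by the tray is not purple, and is the smaller of those in its own colour.

How it is judged:
By the outcome, as a careful person would: the job done as asked, in the order asked, and still so for the second after the job is handed in, with the robot touching nothing.
It also fails if it takes over 72 s, if anything falls off the work surface, if the arm or the gripper's body presses on something with over 40 N, if the wrist force passes 120 N, or if a joint passes its speed limit or range.

ROBOT

A 6-joint arm with a two-finger parallel gripper is mounted at the origin on the work surface. World frame = base frame: x ahead of the robot, y to its left, z up, the work surface at z = 0. Lengths are in mm, angles in rad, forces in N, time in s.
With the tool pointing down it reaches from about 275 to 1000 mm from the base axis. Payload 8.4 kg.
Tool frame: the origin (TCP) lies between the finger pads; the fingertips stand 17 mm ahead of it and the grasp point (between the pads) lies 2 mm behind it; z points along the fingers, y is the line along which they close (so a half turn about z gives the same grasp; the last joint's range is limited). The gripper opens to 85 mm and grips with 20 to 120 N. Pads are 22 mm wide; open, the fingers measure 114 mm over their backs; the gripper's body (76 mm by 85 mm) begins 54 mm behind the grasp point. The pads swing forward as they close: fully open they stand 13 mm farther back than shut.
Start: joints at [1.268, 0.353, 1.633, -0, 1.155, -0.002], TCP at [185.176, 596.94, 248.281] pointing down, gripper open.
Joint ranges: [-2.63, 2.63], [-0.92, 2.1], [0.06, 2.66], [-1.3, 4.44], [0, 2.69], [-3.02, 3.02]. Speed limits (rad/s): [2.22, 2.22, 2.79, 3.14, 3.14, 3.14].

INTERFACE

Orientations are given as [roll, pitch, yaw] about the fixed x, y, z axes, in that order (R = Rz(yaw) Ry(pitch) Rx(roll)).
In Python, from rig import sense, grab_frame, sign_off gives the robot as it stands. The module is installed in compiled form; this text tells all that it offers.
- The arm moves only by the tool send_rows, never from a script. Its argument "moves" is a list that holds one entry, the list of rows, each a list of 7 numbers: the shift along the world's x, y, z in m, then the turn, a rotation vector about the world's x, y, z in rad, then the opening, from -1 (shut) to 1 (fully open). In form: [[[dx, dy, dz, rx, ry, rz, jaw], ...]]. A call has 1 to 10 rows; each row shifts and turns the commanded pose from where the row before left it; what a row does not reach is not made up. A row lasts 1/10 s, in which the tool goes at most 50 mm and 8.59 degrees, less where a joint would pass 70% of its speed; a pose out of reach is approached as far as the arm can. A call with a gripper value outside its range is refused whole. The fingers move at their own pace and stop on an object; "grip_force" is the grip in N (left out, the last holds). Time passes only in rows, so rows that do not move let the fingers close. It gives the time, the measured TCP pose, the force, the opening and the grip force at its end, in the units of the state.
- sense(): the state, without advancing time (a new reading comes with each control period).
- grab_frame(name): name is "side" or "top"; returns a dict with "img" (480x640x3 uint8, red, green, blue), "mtx" (3x3 intrinsics, pixels), "dist" ([k1, k2, p1, p2, k3] as OpenCV has them; the pictures are not rectified), "rvec" (rotation vector, rad) and "tvec" (3), from world to camera coordinates, as OpenCV has them. Camera axes: x right, y down, z forward; pixel columns grow to the right and rows downward; lengths in mm; the calibration is good to about 2 mm. A picture is of the moment at which its call begins. There is no depth.
- sign_off(): hands the job in; it is judged then, once.
The state is a dict: "clock": time; "qpos": joint angles; "qvel": joint speeds; "joint_efforts": joint torques, N m; "eef_pos": TCP position; "tcp_rot": TCP orientation; "contact_force": force on the tool from outside, world axes, zero at the start; "wrist_torque": the same for the moment, N m; "opening": opening from 0.0 (shut) to 1.0 (fully open); "grasp_force": force on a finger pad.
Only numpy, scipy, OpenCV 4.12 (cv2) and the standard library are available. Lean on these libraries where they do the work, as an engineer would, in place of code of your own. Each camera call takes 0.05 s, during which the arm holds its last target. There are 200 camera calls.

## Working session

There is one attempt and no reset: what is moved stays moved. The work goes in short steps, Python scripts to look and compute and a tool call to move; the robot and the scene stay as the last step left them, time stands still between calls to the robot, and variables do not carry over. Pictures are saved under pics/ and viewed, at most 13 in all, crops included, and the job is handed in when it is done.

Besides the shell and the picture viewer there is one more tool, called after ">>>" in YAML: its name, and indented under it one key for each argument. send_rows: Moves the arm, as the interface text tells. Its arguments: {"type":"object","properties":{"moves":{"type":"array"},"grip_force":{"type":"number"}},"required":["moves"]}

```bash
mkdir -p pics; cat > h.py <<'E'
import numpy as np, cv2
from rig import sense, grab_frame, sign_off
def ray(f,u,v):
    p=cv2.undistortPoints(np.array([[[u,v]]],float),f['mtx'],np.array(f['dist'],float))[0,0]
    R=cv2.Rodrigues(np.array(f['rvec'],float))[0]
    return -R.T@np.array(f['tvec'],float).ravel(), R.T@np.array([p[0],p[1],1])
def onz(f,u,v,z):
    o,d=ray(f,u,v); return o+d*(z-o[2])/d[2]
def proj(f,P):
    return cv2.projectPoints(np.array(P,float).reshape(-1,3),np.array(f['rvec'],float),np.array(f['tvec'],float),f['mtx'],np.array(f['dist'],float))[0][:,0]
def two(f,a,g,b):
    o,d=ray(f,*a);p,e=ray(g,*b)
    s=np.linalg.lstsq(np.c_[d,-e],p-o,rcond=None)[0]
    A=o+d*s[0];B=p+e*s[1];return (A+B)/2,np.linalg.norm(A-B)
def shot(n):
    f=grab_frame(n);return {k:np.array(v) for k,v in f.items()}
E
python3 - <<'E'
from h import *
import pickle
F={n:shot(n) for n in('top','side')}
pickle.dump(F,open('f0.pkl','wb'))
for n in F: cv2.imwrite(f'pics/{n}0.png',F[n]['img'][...,::-1]); print(n,ray(F[n],320,240))
print(sense())
E
```

```text
top (array([ 379.40184974,   -8.04466579, 1048.04576205]), array([ 0.15644506, -0.00938924, -0.98776968]))
side (array([ 273.02440198, -765.56018664,  784.16998354]), array([ 0.27120785,  0.74075607, -0.61465676]))
{'clock': 0.1, 'qpos': array([ 1.26760324e+00,  3.53620709e-01,  1.63406350e+00,  3.53110226e-06,
        1.15520161e+00, -2.40086107e-03]), 'qvel': array([-0.00153731, -0.00356309, -0.00068888, -0.00079326, -0.00070353,
        0.00182225]), 'joint_efforts': array([ 1.01223388e-03, -6.06350756e+01, -3.42817104e+01,  1.20815871e-04,
        3.95297408e-03, -1.63562595e-05]), 'eef_pos': array([185.04992691, 596.5467958 , 247.60902304]), 'tcp_rot': array([-3.14029950e+00, -6.33337738e-06,  2.84079899e+00]), 'contact_force': array([-0.85969322,  0.23581459,  0.0318964 ]), 'wrist_torque': array([-0.01122442,  0.02194269, -0.01793764]), 'grasp_force': 0.0, 'opening': 0.9979549165857675}
```

View pics/top0.png

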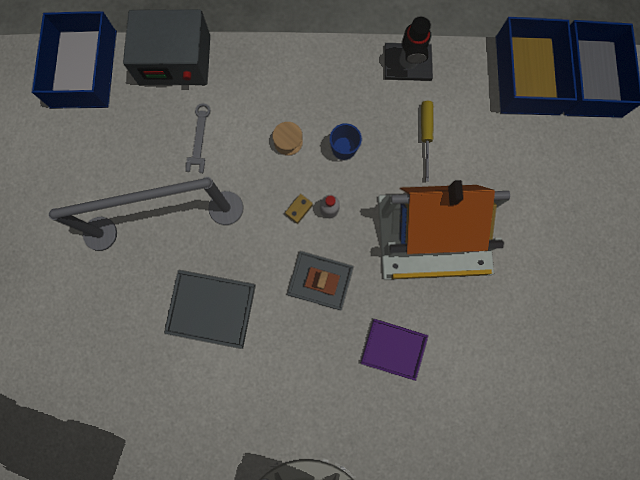

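View pics/side0.png

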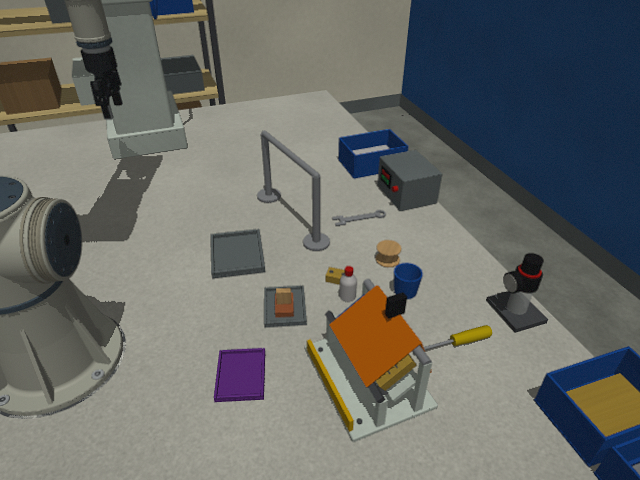

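Top view: the orange guard is at (450,220) with its fin at (456,192), and the stand's blue-marked end is on the left at (403,222). The rail runs (57,214)–(208,183). The stone is at (321,280) in the small grey tray.

Possible confusions:
- **Trays:** small grey (320,280), large grey (210,310) and purple (393,349). I choose the small grey one, which holds the stone.
- **Rail:** rail (130,200) against the ridge bar (505,196). I choose the free-standing one.
- **Guard and stone:** the only other orange or terracotta-like thing is the spool (287,137), so both are clear.

I'll check this in one close crop.

```bash
python3 - <<'E'
from h import *
import pickle
F=pickle.load(open('f0.pkl','rb'))
t=F['top']['img'][170:330,280:520,::-1]; 
cv2.imwrite('pics/crop1.png',cv2.resize(t,None,fx=3.3,fy=3.3,interpolation=cv2.INTER_CUBIC))
s=F['side']['img'][250:450,210:450,::-1]; 
cv2.imwrite('pics/crop2.png',cv2.resize(s,None,fx=3,fy=3,interpolation=cv2.INTER_CUBIC))
for n in F:
    hsv=cv2.cvtColor(F[n]['img'],cv2.COLOR_RGB2HSV)
    m=cv2.inRange(hsv,(5,190,90),(14,255,255))
    c=max(cv2.findContours(m,0,2)[0],key=cv2.contourArea)
    print(n,cv2.contourArea(c),cv2.approxPolyDP(c,4,True)[:,0].tolist())
E
```

```text
top 4551.0 [[493, 190], [463, 191], [463, 200], [449, 207], [439, 205], [439, 191], [410, 192], [407, 252], [487, 249]]
side 3557.0 [[378, 287], [365, 295], [372, 296], [347, 310], [354, 314], [353, 322], [343, 313], [331, 325], [335, 330], [338, 325], [334, 332], [342, 332], [338, 337], [346, 339], [345, 348], [353, 345], [347, 354], [359, 354], [352, 361], [364, 369], [359, 369], [364, 383], [387, 370], [398, 353], [403, 356], [403, 347], [409, 350], [418, 342], [412, 342], [412, 332], [398, 315], [391, 318], [398, 320], [394, 326], [378, 316], [385, 304], [382, 311], [378, 304], [366, 303], [379, 299], [381, 307], [386, 297], [375, 295]]
```

View pics/crop1.png

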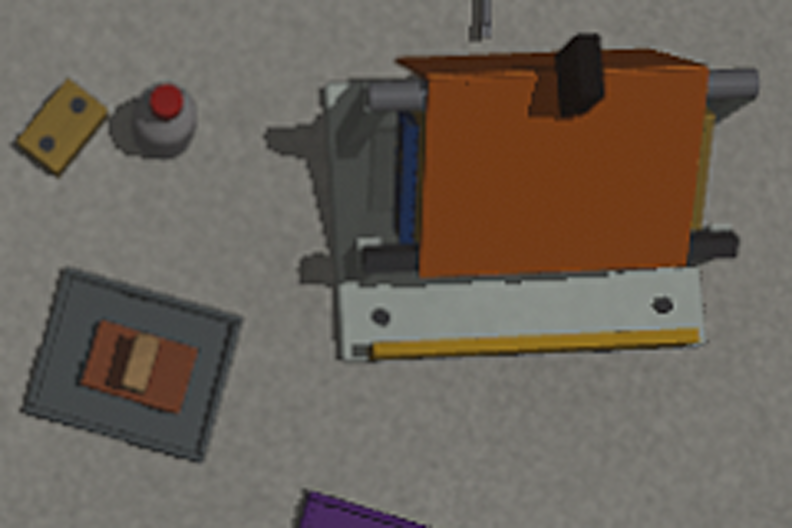

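View pics/crop2.png

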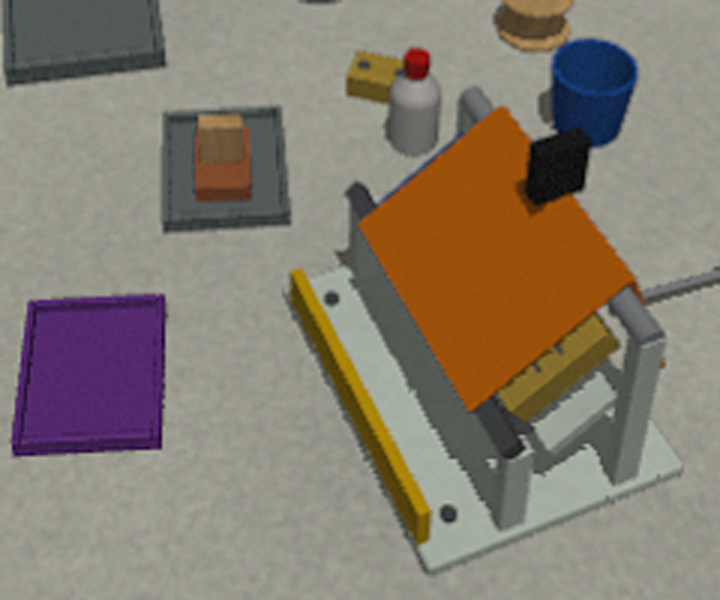

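The crops confirm the choices. The guard's fin is at top (456,192), the stone is in the small grey tray, and the blue end is on the +y side. Next I triangulate corners.

```bash
python3 - <<'E'
from h import *
import pickle
np.set_printoptions(precision=1,suppress=True)
F=pickle.load(open('f0.pkl','rb'));T,S=F['top'],F['side']
ct=lambda a:(a[0]/3.3+280-.35,a[1]/3.3+170-.35); cs=lambda a:(a[0]/3+210-.33,a[1]/3+250-.33)
P={}
for k,a,b in [('bendL',(427,73),(502,108)),('bendR',(706,67),(637,285)),('lowL',(420,276),(360,222)),('lowR',(688,262),(472,410)),
 ('holeL',(381,317),(331,298)),('holeR',(663,305),(448,513)),('baseR',(703,345),(432,572)),
 ('ridgeRtop',(757,78),(655,325)),('trayTL',(66,268),(280,110)),('trayBL',(22,411),(165,113)),('trayTR',(242,318),(289,219)),('trayBR',(203,461),(165,226))]:
    P[k],e=two(T,ct(a),S,cs(b)); print(k,P[k],round(e,1))
a=P['bendL'];b=P['bendR'];print('bend mid',(a+b)/2,'len',np.linalg.norm(a-b),'yaw',np.degrees(np.arctan2(-(a-b)[0],(a-b)[1])))
a=P['lowL'];b=P['lowR'];print('low mid',(a+b)/2,'len',np.linalg.norm(a-b),'yaw',np.degrees(np.arctan2(-(a-b)[0],(a-b)[1])))
a=P['holeL'];b=P['holeR'];print('holes mid',(a+b)/2,np.linalg.norm(a-b),'yaw',np.degrees(np.arctan2(-(a-b)[0],(a-b)[1])))
q=np.array([onz(T,*ct(a),14) for a in [(66,268),(242,318),(203,461),(22,411)]]);print('tray',q,q.mean(0))
q=np.array([onz(T,*ct(a),57) for a in [(135,335),(158,337),(148,392),(123,388)]]);print('stonefin',q,q.mean(0))
q=np.array([onz(T,*ct(a),21) for a in [(100,320),(198,348),(180,413),(80,383)]]);print('stone',q,q.mean(0))
hs=cv2.cvtColor(T['img'],cv2.COLOR_RGB2GRAY)
for n,box in (('top',(30,165,250,260)),('side',(240,120,345,260))):
    x0,y0,x1,y1=box; im=F[n]['img'][y0:y1,x0:x1,::-1]
    cv2.imwrite(f'pics/r_{n}.png',cv2.resize(im,None,fx=3.6,fy=3.6,interpolation=cv2.INTER_CUBIC))
a,b=cv2.imread('pics/r_top.png'),cv2.imread('pics/r_side.png')
c=np.zeros((a.shape[0]+0,1,3),'uint8')
print(a.shape,b.shape)
W=np.zeros((600,800,3),'uint8');
a=cv2.resize(a,(440,190));W[:190,:440]=a;b=b[:600,:350];W[:b.shape[0],445:445+b.shape[1]]=b
f=cv2.resize(T['img'][175:215,430:480,::-1],None,fx=8,fy=8,interpolation=cv2.INTER_CUBIC);W[200:520,:400]=f
cv2.imwrite('pics/comb.png',W)
E
```

```text
bendL [ 606.6 -169.5  151.6] 4.0
bendR [ 615.1 -320.2  149.1] 0.8
lowL [ 508.9 -175.6   89.9] 0.6
lowR [ 518.3 -325.7   89.7] 1.9
holeL [ 493.9 -165.5   12. ] 1.8
holeR [ 503.6 -335.4   11.9] 1.6
baseR [ 481.5 -361.6    4.6] 0.4
ridgeRtop [ 610.  -347.7  149.4] 0.0
trayTL [521.   22.1   7.1] 1.8
trayBL [436.2  46.    9.8] 0.0
trayTR [492.7 -83.4   4.5] 2.4
trayBR [408.  -60.9   5.6] 1.5
bend mid [ 610.9 -244.9  150.3] len 150.93216076127422 yaw 3.2321066610412754
low mid [ 513.6 -250.6   89.8] len 150.4185126430721 yaw 3.572675658429124
holes mid [ 498.7 -250.4   11.9] 170.10124295123143 yaw 3.2412751598797693
tray [[521.   21.7  14. ]
 [492.8 -83.   14. ]
 [408.5 -60.6  14. ]
 [436.   45.8  14. ]] [464.6 -19.   14. ]
stonefin [[477.5 -19.3  57. ]
 [476.6 -32.4  57. ]
 [445.4 -27.1  57. ]
 [447.4 -13.   57. ]] [461.7 -22.9  57. ]
stone [[489.6   0.9  21. ]
 [474.  -56.7  21. ]
 [435.9 -46.6  21. ]
 [452.4  12.   21. ]] [463.  -22.6  21. ]
(342, 792, 3) (504, 378, 3)
```

View pics/comb.png

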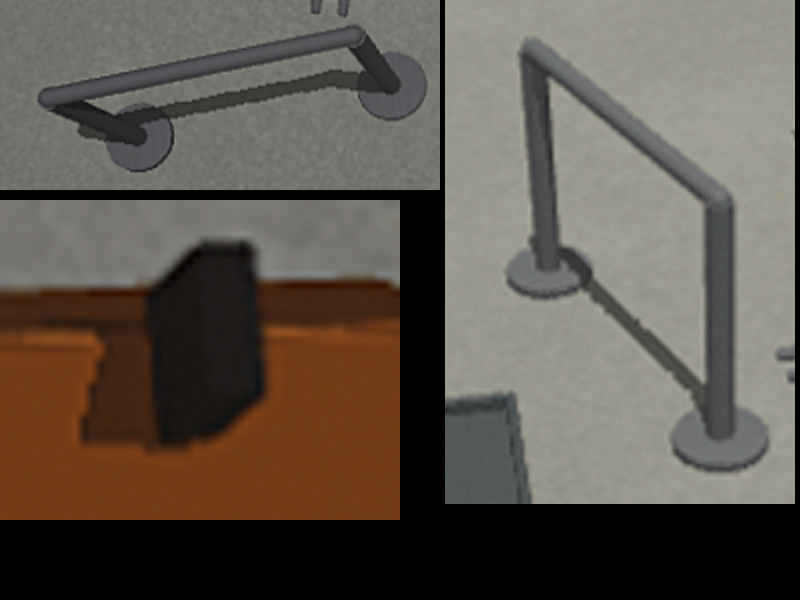

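```bash
python3 - <<'E'
from h import *
import pickle
np.set_printoptions(precision=1,suppress=True)
F=pickle.load(open('f0.pkl','rb'));T,S=F['top'],F['side']
s=lambda a:(445+a[0],a[1])
# rail: comb -> pixels ; top 440/792*3.6=2.0 scale
rt=lambda a:(a[0]/2+30-.25,a[1]/2+165-.25); rs=lambda a:((a[0]-445)/3.6+240-.36,a[1]/3.6+120-.36)
L,e1=two(T,rt((46,97)),S,rs((530,46)));R,e2=two(T,rt((356,36)),S,rs((719,200)))
print('rail ends',L,e1,R,e2,'mid',(L+R)/2,'len',np.linalg.norm(L-R),'yaw',np.degrees(np.arctan2(-(L-R)[0],(L-R)[1])))
for z in (200,): print([onz(T,*rt(p),z) for p in((46,97),(356,36))],[onz(S,*rs(p),z) for p in((530,46),(719,200))])
print('feet',onz(T,*rt((139,137)),3),onz(T,*rt((392,85)),3),onz(S,*rs((547,272)),3),onz(S,*rs((719,438)),3))
c,sn=np.cos(np.radians(3.24)),np.sin(np.radians(3.24));M=np.array([[c,-sn],[sn,c]]);o=np.array([560.2,-247])
w=lambda x,y,z:np.r_[o+M@[x,y],z]
pts={'bendL':w(51,75,158.8),'bendR':w(51,-75,158.8),'lowL':w(-45,75,92),'lowR':w(-45,-75,92),'finTopFL':w(28,7,196),'finTopBL':w(62,7,196),'finTopBR':w(62,-7,196),'finTopFR':w(28,-7,196),'finBotFL':w(28,7,162),'finBotFR':w(28,-7,165)}
for k,p in pts.items(): print(k,p,proj(T,p)[0],proj(S,p)[0])
fp=lambda x,y:(430+x/8-.44,175+(y-200)/8-.44)
for k,q in [('finTopBL',(205,243)),('finTopBR',(252,243)),('finTopFL',(152,293)),('bendlineL',(0,335))]: print(k,fp(*q),'at z196',onz(T,*fp(*q),196))
E
```

```text
rail ends [549.8 428.3 200.8] 2.8687786436195664 [605.5 170.2 200.8] 1.120866837481977 mid [577.7 299.3 200.8] len 264.06091819195376 yaw 12.174819426680038
[array([551.4, 428.6, 200. ]), array([606.3, 170.3, 200. ])] [array([548.7, 429.9, 200. ]), array([605.4, 171.4, 200. ])]
feet [551.4 427.9   3. ] [608.6 172.6   3. ] [548.  427.7   3. ] [605.6 174.5   3. ]
bendL [ 606.9 -169.2  158.8] [409.3 191.7] [378.4 282.4]
bendR [ 615.4 -319.   158.8] [494.7 188.6] [422.7 340.1]
lowL [ 511.  -174.7   92. ] [406.6 252.1] [330.7 322.2]
lowR [ 519.5 -324.4   92. ] [487.7 248.7] [368.  384.5]
finTopFL [ 587.8 -238.4  196. ] [455.  198.2] [387.4 295. ]
finTopBL [ 621.7 -236.5  196. ] [453.2 178.3] [404.8 289.6]
finTopBR [ 622.5 -250.5  196. ] [461.5 178.1] [409.1 294.9]
finTopFR [ 588.6 -252.4  196. ] [463.4 197.9] [391.5 300.5]
finBotFL [ 587.8 -238.4  162. ] [449.9 202.8] [385.7 309.1]
finBotFR [ 588.6 -252.4  165. ] [458.4 202.1] [389.9 313.4]
finTopBL (455.185, 179.935) at z196 [ 619.  -239.7  196. ]
finTopBR (461.06, 179.935) at z196 [ 619.2 -249.6  196. ]
finTopFL (448.56, 186.185) at z196 [ 608.1 -228.2  196. ]
bendlineL (429.56, 191.435) at z196 [ 598.5 -196.2  196. ]
```

>>> send_rows:
  moves:
    - [[0.021, -0.042, 0.003, 0, 0, 0.018, 1], [0.021, -0.042, 0.003, 0, 0, 0.018, 1], [0.021, -0.042, 0.003, 0, 0, 0.018, 1], [0.021, -0.042, 0.003, 0, 0, 0.018, 1], [0.021, -0.042, 0.003, 0, 0, 0.018, 1], [0.021, -0.042, 0.003, 0, 0, 0.018, 1], [0.021, -0.042, 0.003, 0, 0, 0.018, 1], [0.021, -0.042, 0.003, 0, 0, 0.018, 1], [0.021, -0.042, 0.003, 0, 0, 0.018, 1], [0.021, -0.042, 0.003, 0, 0, 0.018, 1]]
  grip_force: 100

```text
clock: 1.1
eef_pos: [395.5, 175.1, 278.4]
tcp_rot: [3.141, 0.0, 3.022]
contact_force: [1.0, 0.2, 0.9]
opening: 0.998
grasp_force: 0.0
```

>>> send_rows:
  moves:
    - [[0.021, -0.042, 0.0, 0, 0, 0.018, 1], [0.021, -0.042, 0.0, 0, 0, 0.018, 1], [0.021, -0.042, 0.0, 0, 0, 0.018, 1], [0.021, -0.042, 0.0, 0, 0, 0.018, 1], [0.021, -0.042, 0.0, 0, 0, 0.018, 1], [0.021, -0.042, 0.0, 0, 0, 0.018, 1], [0.021, -0.042, 0.0, 0, 0, 0.018, 1], [0.021, -0.042, 0.0, 0, 0, 0.018, 1], [0.021, -0.042, 0.0, 0, 0, 0.018, 1], [0, 0, 0, 0, 0, 0, 1]]

```text
clock: 2.1
eef_pos: [585.9, -205.8, 277.5]
tcp_rot: [-3.14, 0.001, -3.103]
contact_force: [-0.6, 1.3, -0.5]
opening: 1.001
grasp_force: 0.0
```

>>> send_rows:
  moves:
    - [[0.0186, -0.039, -0.01, 0, 0, 0.018, 1], [0, 0, -0.03, 0, 0, 0, 1], [0, 0, -0.03, 0, 0, 0, 1], [0, 0, -0.0235, 0, 0, 0, 1], [0, 0, 0, 0, 0, 0, 1], [0, 0, 0, 0, 0, 0, -1], [0, 0, 0, 0, 0, 0, -1], [0, 0, 0, 0, 0, 0, -1], [0, 0, 0, 0, 0, 0, -1], [0, 0, 0, 0, 0, 0, -1]]

```text
clock: 3.1
eef_pos: [603.6, -241.2, 186.3]
tcp_rot: [-3.139, 0.002, -3.082]
contact_force: [-1.6, 4.9, 21.3]
opening: 0.15
grasp_force: 66.9
```

>>> send_rows:
  moves:
    - [[0, 0, 0, 0, 0, 0, -1], [0, 0, 0.002, 0, 0, 0, -1], [0, 0, 0.003, 0, 0, 0, -1], [0, 0, 0.005, 0, 0, 0, -1], [0, 0, 0.005, 0, 0, 0, -1]]

```text
clock: 3.6
eef_pos: [602.5, -239.8, 199.9]
tcp_rot: [3.141, -0.001, -3.082]
contact_force: [-1.0, -0.0, -2.0]
opening: 0.142
grasp_force: 97.5
```

>>> send_rows:
  moves:
    - [[0, 0, 0.02, 0, 0, 0, -1], [0, 0, 0.03, 0, 0, 0, -1], [0, 0, 0.035, 0, 0, 0, -1], [0, 0, 0.035, 0, 0, 0, -1], [0, 0, 0.03, 0, 0, 0, -1], [0, 0, 0.01, 0, 0, 0, -1]]

```text
clock: 4.2
eef_pos: [603.8, -240.4, 363.8]
tcp_rot: [-3.139, 0.005, -3.082]
contact_force: [-0.7, -0.0, -3.3]
opening: 0.142
grasp_force: 98.0
```

```bash
python3 - <<'E'
from h import *
S=shot('side');T=shot('top');s=sense();print(s['eef_pos'],s['tcp_rot'],s['contact_force'],s['qpos'])
W=np.zeros((480,800,3),'uint8')
W[:,:400]=S['img'][80:480,260:600,::-1].repeat(1,0)[:480].shape and cv2.resize(S['img'][100:400,270:520,::-1],(400,480))
W[:,400:]=cv2.resize(T['img'][100:340,330:530,::-1],(400,480))
cv2.imwrite('pics/lift.png',W)
E
```

```text
[ 603.22014818 -240.19445526  361.14883513] [-3.14045668e+00  2.37242284e-03 -3.08231435e+00] [ 0.55115474 -0.1144009  -3.64075061] [-3.81244791e-01  3.09893698e-01  1.44540777e+00 -1.61732601e-05
  1.38366087e+00 -2.01131509e+00]
```

View pics/lift.png

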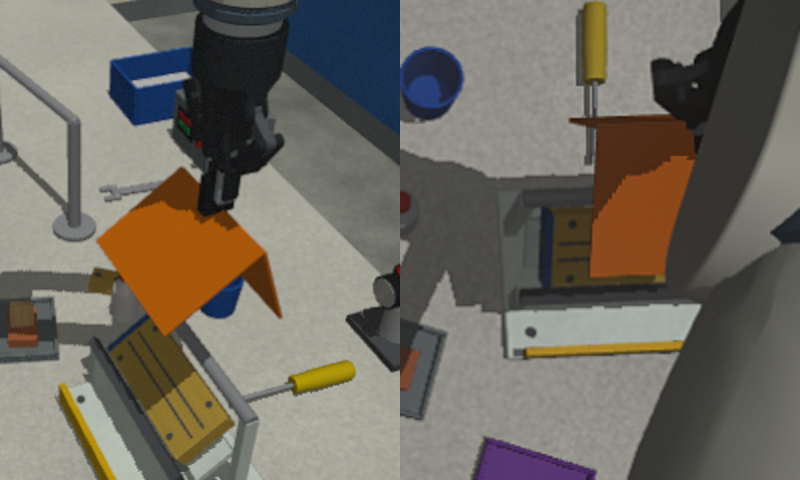

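>>> send_rows:
  moves:
    - [[-0.001, 0.01, 0.001, 0, 0, 0.01, -1], [-0.002, 0.025, 0.001, 0, 0, 0.018, -1], [-0.002, 0.03, 0, 0, 0, 0.018, -1], [-0.002, 0.032, 0, 0, 0, 0.018, -1], [-0.002, 0.032, 0, 0, 0, 0.018, -1], [-0.002, 0.032, 0, 0, 0, 0.018, -1], [-0.002, 0.032, 0, 0, 0, 0.018, -1], [-0.002, 0.032, 0, 0, 0, 0.018, -1], [-0.002, 0.032, 0, 0, 0, 0.01, -1], [-0.002, 0.032, 0, 0, 0, 0.01, -1]]

```text
clock: 5.3
eef_pos: [582.3, 50.7, 359.4]
tcp_rot: [3.141, -0.004, -2.925]
contact_force: [0.7, -0.5, -3.1]
opening: 0.146
grasp_force: 97.8
```

>>> send_rows:
  moves:
    - [[-0.002, 0.032, 0, 0.008, -0.038, 0, -1], [-0.002, 0.032, 0, 0.008, -0.038, 0, -1], [-0.002, 0.032, 0, 0.008, -0.038, 0, -1], [-0.002, 0.032, 0, 0.008, -0.038, 0, -1], [-0.002, 0.032, 0, 0.008, -0.038, 0, -1], [-0.003, 0.032, 0, 0.008, -0.038, 0, -1], [-0.003, 0.025, 0, 0.008, -0.038, 0, -1], [-0.003, 0.018, 0, 0.008, -0.038, 0, -1], [-0.003, 0.01, 0, 0.01, -0.037, 0, -1], [0, 0, 0, 0, 0, 0, -1]]

```text
clock: 6.3
eef_pos: [559.2, 294.9, 358.9]
tcp_rot: [-3.14, 0.345, -2.924]
contact_force: [0.2, 0.1, -2.1]
opening: 0.141
grasp_force: 97.9
```

```bash
python3 - <<'E'
from h import *
import pickle
from scipy.spatial.transform import Rotation as Ro
np.set_printoptions(precision=3,suppress=True)
S=shot('side');T=shot('top');s=sense();print(s['eef_pos'],s['tcp_rot'],s['contact_force'],s['qpos'])
pickle.dump((S,T),open('f1.pkl','wb'))
R=Ro.from_euler('xyz',s['tcp_rot'])
y=np.radians(12.2); G=Ro.from_euler('xyz',[0,-np.radians(20),y])*Ro.from_euler('xyz',[np.pi,0,np.pi])
print('corr rotvec',(G*R.inv()).as_rotvec(), 'origin est',s['eef_pos']-46*G.as_matrix()[:,2]*-1*1)
W=np.zeros((480,800,3),'uint8')
W[:,:400]=cv2.resize(S['img'][40:280,180:380,::-1],(400,480))
W[:,400:]=cv2.resize(T['img'][100:340,30:230,::-1],(400,480))
cv2.imwrite('pics/rail.png',W)
E
```

```text
[560.588 293.755 360.075] [-3.14   0.345 -2.925] [-0.609  0.545 -2.061] [ 0.536  0.12   1.728 -0.131  0.969 -1.195]
corr rotvec [ 0.002 -0.003 -0.003] origin est [575.966 297.08  316.849]
```

View pics/rail.png

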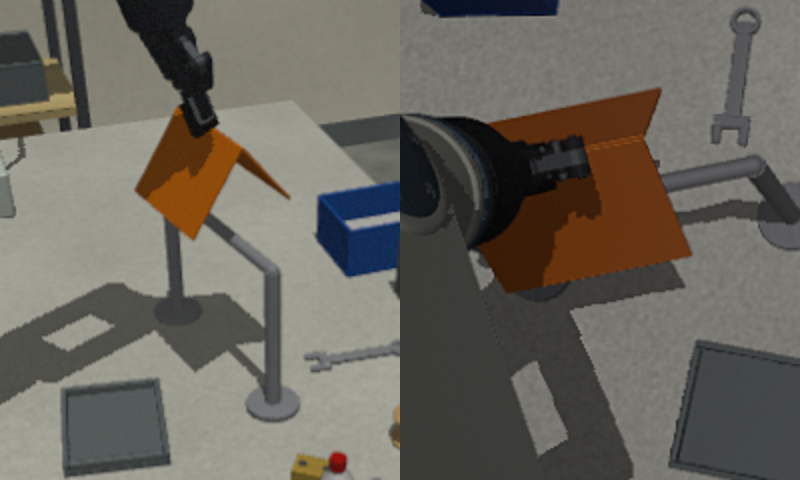

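```bash
python3 - <<'E'
from h import *
import pickle
np.set_printoptions(precision=1,suppress=True)
S,T=pickle.load(open('f1.pkl','rb'))
a=np.radians(12.2);M=np.array([[np.cos(a),-np.sin(a)],[np.sin(a),np.cos(a)]])
p=np.r_[np.array([576,297.1])+M@[-.9,-75],336.5]
print('pred',p,proj(T,p),proj(S,p)); print(two(T,(151.2,168.2),S,(299.7,114.7)))
E
```

```text
pred [591.  223.6 336.5] [[150.5 167.4]] [[301.4 111.3]]
(array([589.7, 225.3, 328.7]), np.float64(4.768448344519112))
```

>>> send_rows:
  moves:
    - [[0.001, 0.002, -0.015, 0, 0, 0, -1], [0.0005, 0, -0.025, 0, 0, 0, -1], [0, 0, -0.025, 0, 0, 0, -1], [0, 0, -0.02, 0, 0, 0, -1], [0, 0, -0.015, 0, 0, 0, -1], [0, 0, -0.005, 0, 0, 0, -1], [0, 0, -0.004, 0, 0, 0, -1]]

```text
clock: 7.1
eef_pos: [563.5, 295.3, 252.2]
tcp_rot: [-3.141, 0.348, -2.927]
contact_force: [-0.2, 0.3, -2.0]
opening: 0.142
grasp_force: 97.9
```

>>> send_rows:
  moves:
    - [[0, 0, -0.002, 0, 0, 0, -1], [0, 0, -0.002, 0, 0, 0, -1], [0, 0, 0, 0, 0, 0, -1]]

```text
clock: 7.4
eef_pos: [563.4, 296.0, 249.2]
tcp_rot: [-3.141, 0.349, -2.927]
contact_force: [-0.2, 0.5, -2.5]
opening: 0.146
grasp_force: 97.9
```

>>> send_rows:
  moves:
    - [[0, 0, -0.002, 0, 0, 0, -1], [0, 0, -0.002, 0, 0, 0, -1], [0, 0, 0, 0, 0, 0, -1]]

```text
clock: 7.7
eef_pos: [563.2, 296.0, 244.7]
tcp_rot: [-3.141, 0.349, -2.927]
contact_force: [1.1, -0.8, -2.6]
opening: 0.14
grasp_force: 98.0
```

>>> send_rows:
  moves:
    - [[0, 0, -0.001, 0, 0, 0, -1], [0, 0, -0.001, 0, 0, 0, -1], [0, 0, 0, 0, 0, 0, -1]]

```text
clock: 8.0
eef_pos: [563.5, 296.1, 244.3]
tcp_rot: [-3.141, 0.35, -2.927]
contact_force: [-6.1, -2.7, 9.8]
opening: 0.143
grasp_force: 100.4
```

>>> send_rows:
  moves:
    - [[-0.0015, 0, 0, 0, 0, 0, -1], [0, 0, 0, 0, 0, 0, -1]]

```text
clock: 8.2
eef_pos: [562.9, 296.2, 244.2]
tcp_rot: [-3.141, 0.352, -2.926]
contact_force: [1.4, -2.2, 6.5]
opening: 0.145
grasp_force: 99.0
```

>>> send_rows:
  moves:
    - [[0, 0, 0, 0, 0, 0, -0.6], [0, 0, 0, 0, 0, 0, -0.4], [0, 0, 0, 0, 0, 0, 0], [0, 0, 0, 0, 0, 0, 0.4], [0, 0, 0, 0, 0, 0, 0.4], [-0.007, -0.001, 0.019, 0, 0, 0, 0.4], [-0.01, -0.002, 0.028, 0, 0, 0, 0.4], [-0.01, -0.002, 0.028, 0, 0, 0, 0.4], [-0.01, -0.002, 0.028, 0, 0, 0, 0.4]]

```text
clock: 9.1
eef_pos: [524.2, 288.8, 346.6]
tcp_rot: [-3.141, 0.348, -2.927]
contact_force: [-0.0, 0.8, 1.2]
opening: 0.699
grasp_force: 0.0
```

```bash
python3 - <<'E'
from h import *
S=shot('side');T=shot('top');s=sense();print(s['clock'],s['eef_pos'],s['tcp_rot'],s['contact_force'],s['qpos'])
W=np.zeros((480,800,3),'uint8')
W[:,:400]=cv2.resize(S['img'][40:280,180:380,::-1],(400,480))
W[:,400:]=cv2.resize(T['img'][100:340,30:230,::-1],(400,480))
cv2.imwrite('pics/rail2.png',W)
E
```

```text
9.2 [525.46282227 289.75063921 350.33324835] [ 3.13966809  0.35499101 -2.92716375] [ 0.78462601  0.6177205  -0.13182941] [ 0.56534426  0.06843335  1.80914849 -0.14693583  0.93358573 -1.15240103]
```

View pics/rail2.png

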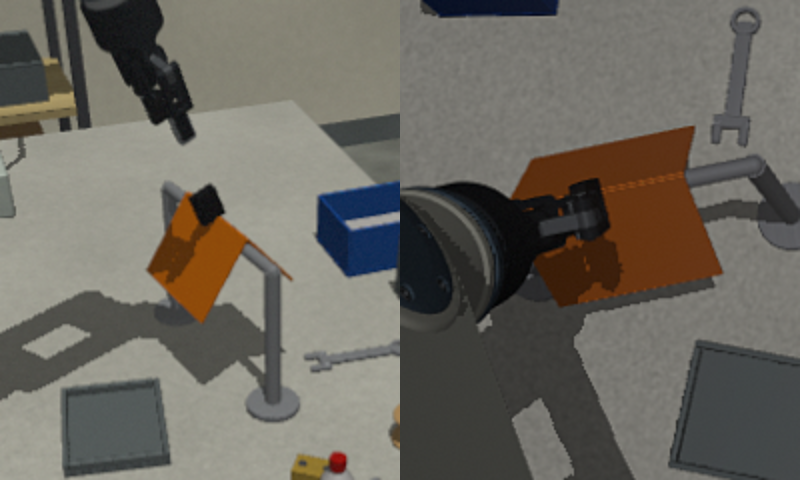

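The guard hangs astride the bar, with its bend at about (640,180) in the right half. Next is the stone.

>>> send_rows:
  moves:
    - [[-0.006, -0.025, 0, -0.0147, 0.0682, 0, 1], [-0.006, -0.031, 0, -0.0147, 0.0682, 0, 1], [-0.006, -0.031, -0.01, -0.0147, 0.0682, 0, 1], [-0.006, -0.031, -0.02, -0.0147, 0.0682, 0, 1], [-0.006, -0.031, -0.03, -0.0147, 0.0682, 0, 1], [-0.006, -0.031, -0.03, 0, 0, -0.0956, 1], [-0.006, -0.031, -0.03, 0, 0, -0.0956, 1], [-0.006, -0.031, -0.03, 0, 0, -0.0956, 1], [-0.006, -0.031, -0.03, 0, 0, -0.0956, 1], [-0.006, -0.031, -0.03, 0, 0, -0.0956, 1]]

```text
clock: 10.2
eef_pos: [464.1, -16.2, 134.2]
tcp_rot: [3.141, 0.0, 2.875]
contact_force: [0.6, 0.4, -0.7]
opening: 1.001
grasp_force: 0.0
```

```bash
python3 - <<'E'
from h import *
from scipy.spatial.transform import Rotation as Ro
np.set_printoptions(precision=4,suppress=True)
T=shot('top');s=sense();print(s['clock'],s['eef_pos'],s['tcp_rot'],s['contact_force'],s['qpos'])
R=Ro.from_euler('xyz',s['tcp_rot']);G=Ro.from_euler('xyz',[np.pi,0,np.radians(165)])
print((G*R.inv()).as_rotvec(),np.array([462,-22.8,43])-s['eef_pos'])
E
```

```text
10.25 [460.4071 -19.0958 130.1026] [-3.1389 -0.0064  2.8687] [-3.9264 -1.7806 -3.743 ] [-0.0439  0.2657  2.0759 -0.0016  0.8067 -1.3407]
[ 0.0009 -0.0068  0.0111] [  1.5929  -3.7042 -87.1026]
```

>>> send_rows:
  moves:
    - [[0.001, -0.004, -0.02, 0, 0, 0.005, 0.2], [0, 0, -0.03, 0, 0, 0, 0.2], [0, 0, -0.025, 0, 0, 0, 0.2], [0, 0, -0.012, 0, 0, 0, 0.2], [0, 0, 0, 0, 0, 0, 0.2]]

```text
clock: 10.75
eef_pos: [464.5, -19.0, 47.2]
tcp_rot: [-3.141, -0.003, 2.883]
contact_force: [-0.1, -0.8, 0.5]
opening: 0.598
grasp_force: 0.0
```

```bash
python3 - <<'E'
from h import *
s=sense();print(s['clock'],s['eef_pos'],s['tcp_rot'],s['contact_force'])
E
```

```text
10.75 [464.49535358 -18.99842228  47.23060555] [-3.14122957 -0.00333186  2.88341143] [-0.07064923 -0.77845682  0.47020786]
```

>>> send_rows:
  moves:
    - [[-0.0025, -0.0038, -0.004, 0, 0, 0, 0.2], [0, 0, 0, 0, 0, 0, 0], [0, 0, 0, 0, 0, 0, -1], [0, 0, 0, 0, 0, 0, -1], [0, 0, 0, 0, 0, 0, -1], [0, 0, 0, 0, 0, 0, -1], [0, 0, 0, 0, 0, 0, -1]]

```text
clock: 11.45
eef_pos: [463.8, -22.9, 45.7]
tcp_rot: [3.141, 0.001, 2.883]
contact_force: [-2.0, -0.2, 8.5]
opening: 0.145
grasp_force: 97.9
```

>>> send_rows:
  moves:
    - [[0, 0, 0.001, 0, 0, 0, -1], [0, 0, 0.003, 0, 0, 0, -1], [0, 0, 0.01, 0, 0, 0, -1], [0, 0, 0.02, 0, 0, 0, -1], [0, 0, 0.04, 0, 0, 0, -1], [0, 0, 0.04, 0, 0, 0, -1], [0, 0, 0.04, 0, 0, 0, -1], [0, 0, 0, 0, 0, 0, -1]]

```text
clock: 12.25
eef_pos: [466.3, -23.0, 204.4]
tcp_rot: [3.139, 0.009, 2.883]
contact_force: [-0.1, -0.3, -0.7]
opening: 0.146
grasp_force: 97.5
```

```bash
python3 - <<'E'
from h import *
from scipy.spatial.transform import Rotation as Ro
np.set_printoptions(precision=4,suppress=True)
import pickle
T=shot('top');S=shot('side');pickle.dump((S,T),open('f2.pkl','wb'));s=sense();print(s['clock'],s['eef_pos'],s['tcp_rot'],s['contact_force'],s['qpos'])
W=np.zeros((480,800,3),'uint8')
W[:,:400]=cv2.resize(S['img'][150:390,230:430,::-1],(400,480))
W[:,400:]=cv2.resize(T['img'][150:390,300:500,::-1],(400,480))
cv2.imwrite('pics/st.png',W)
E
```

```text
12.35 [463.6973 -22.8693 200.0259] [3.1406 0.0028 2.8834] [ 0.15    0.2521 -1.2903] [-0.0528  0.1591  2.0166  0.0005  0.963  -1.3657]
```

View pics/st.png

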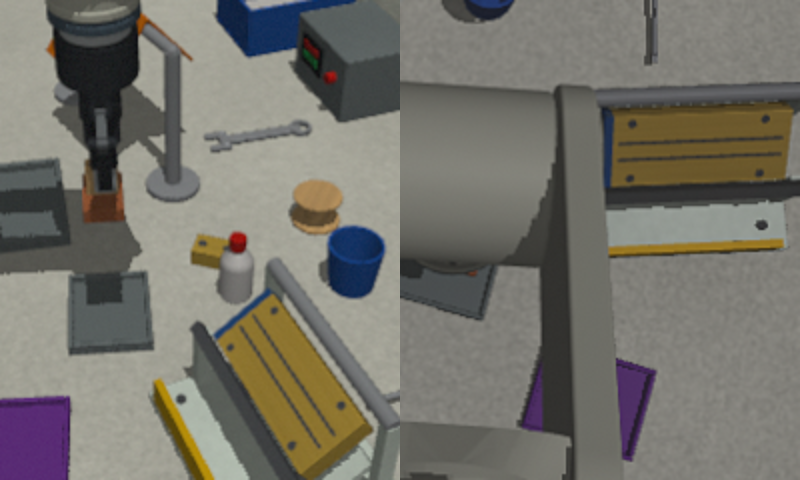

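The stone is held flat in the gripper, and the die is bare. I'll measure the die by its four screws in both views.

```bash
python3 - <<'E'
from h import *
import pickle
np.set_printoptions(precision=1,suppress=True)
S,T=pickle.load(open('f2.pkl','rb'))
out={}
for n,f,(x0,y0,x1,y1) in (('t',T,(400,195,500,250)),('s',S,(330,285,420,395))):
    g=cv2.cvtColor(f['img'],cv2.COLOR_RGB2HSV)[y0:y1,x0:x1]
    m=cv2.inRange(g,(15,100,60),(28,255,255)); k=cv2.morphologyEx(m,cv2.MORPH_CLOSE,np.ones((7,7),np.uint8))
    k=cv2.erode(k,np.ones((3,3),np.uint8))
    c=max(cv2.findContours(k,0,2)[0],key=cv2.contourArea);fill=np.zeros_like(k);cv2.drawContours(fill,[c],-1,255,-1)
    v=cv2.cvtColor(f['img'],cv2.COLOR_RGB2GRAY)[y0:y1,x0:x1]
    h=((v<np.median(v[fill>0])*.72)&(fill>0)).astype('uint8')
    N,_,st,ce=cv2.connectedComponentsWithStats(h)
    print(n,[(st[i,2:].tolist(),(ce[i]+[x0,y0]).round(1).tolist()) for i in range(1,N) if st[i,4]>3])
    print(cv2.approxPolyDP(c,3,True)[:,0]+[x0,y0])
c,sn=np.cos(np.radians(3.24)),np.sin(np.radians(3.24));M=np.array([[c,-sn],[sn,c]]);o=np.array([560.2,-247])
d=np.r_[o+M@[1.3,0],111.8];print('die_mid model',d,proj(T,d),proj(S,d))
E
```

```text
t [([4, 1, 4], [460.5, 203.0]), ([4, 4, 12], [482.3, 209.1]), ([4, 4, 13], [415.6, 211.4]), ([81, 5, 105], [449.4, 220.0]), ([81, 5, 107], [449.5, 228.0]), ([4, 3, 11], [479.4, 235.9]), ([4, 3, 10], [414.5, 239.0])]
[[494 205]
 [408 206]
 [407 242]
 [490 238]]
s [([3, 3, 8], [366.9, 304.9]), ([40, 60, 85], [377.6, 339.0]), ([40, 61, 91], [370.1, 344.0]), ([3, 3, 6], [344.8, 323.2]), ([3, 4, 10], [400.0, 352.2]), ([4, 2, 5], [404.4, 368.8]), ([4, 4, 13], [375.4, 372.5]), ([4, 4, 6], [399.3, 372.5]), ([5, 5, 10], [393.3, 378.3]), ([2, 3, 4], [397.5, 377.2]), ([10, 9, 28], [386.7, 384.1])]
[[366 299]
 [341 321]
 [385 388]
 [414 364]]
die_mid model [ 561.5 -246.9  111.8] [[448.  223.4]] [[372.1 336. ]]
```

```bash
python3 - <<'E'
from h import *
import pickle
from scipy.spatial.transform import Rotation as Ro
np.set_printoptions(precision=2,suppress=True)
S,T=pickle.load(open('f2.pkl','rb'))
t=[(415.6,211.4),(482.3,209.1),(414.5,239),(479.4,235.9)];s=[(366.9,304.9),(400,352.2),(344.8,323.2),(375.4,372.5)]
P=[]
for a,b in zip(t,s): p,e=two(T,a,S,b);P.append(p);print(p,e)
P=np.array(P);m=P.mean(0);yv=(P[0]+P[2]-P[1]-P[3])/2;uv=(P[0]+P[1]-P[2]-P[3])/2
print('mid',m,'y',yv,np.linalg.norm(yv),np.degrees(np.arctan2(-yv[0],yv[1])),'u',uv,np.linalg.norm(uv),'slope',np.degrees(np.arctan2(uv[2],np.hypot(*uv[:2]))))
x=sense();R=Ro.from_euler('xyz',x['tcp_rot'])
yaw=np.radians(3.24)
# tool: down, then tilt so z_tool=-normal ; normal=(-sin35,0,cos35) in stand
G=Ro.from_euler('xyz',[0,-np.radians(35),yaw])*Ro.from_euler('xyz',[np.pi,0,np.pi])
print('tool z',G.as_matrix()[:,2],'tool y',G.as_matrix()[:,1],'rotvec',(G*R.inv()).as_rotvec())
E
```

```text
[ 578.96 -185.77  125.42] 1.3340180985517767
[ 585.16 -305.93  126.05] 1.3768652315311458
[ 534.29 -188.74   95.36] 1.0844250518797218
[ 541.42 -308.62   94.68] 2.273262958415632
mid [ 559.96 -247.27  110.38] y [ -6.67 120.01   0.02] 120.19862504674855 3.178739659644566 u [44.21  2.83 30.71] 53.902442785762 slope 34.734817130558014
tool z [ 0.57  0.03 -0.82] tool y [-0.06  1.    0.  ] rotvec [-0.06 -0.61  0.3 ]
```

>>> send_rows:
  moves:
    - [[0.003, -0.012, 0, -0.004, -0.041, 0.02, -1], [0.003, -0.012, 0, -0.004, -0.041, 0.02, -1], [0.003, -0.012, 0, -0.004, -0.041, 0.02, -1], [0.003, -0.012, 0, -0.004, -0.041, 0.02, -1], [0.003, -0.012, 0, -0.004, -0.041, 0.02, -1], [0.003, -0.012, 0, -0.004, -0.041, 0.02, -1], [0.003, -0.012, 0, -0.004, -0.041, 0.02, -1], [0.003, -0.012, 0, -0.004, -0.041, 0.02, -1], [0.003, -0.012, 0, -0.004, -0.041, 0.02, -1], [0.003, -0.012, 0, -0.004, -0.041, 0.02, -1]]

```text
clock: 13.35
eef_pos: [492.1, -142.9, 197.1]
tcp_rot: [3.115, 0.409, 3.081]
contact_force: [-0.5, 0.1, -1.8]
opening: 0.146
grasp_force: 97.5
```

>>> send_rows:
  moves:
    - [[0.003, -0.012, -0.004, -0.004, -0.041, 0.02, -1], [0.003, -0.012, -0.004, -0.004, -0.041, 0.02, -1], [0.004, -0.012, -0.005, -0.004, -0.041, 0.02, -1], [0.004, -0.012, -0.005, -0.004, -0.041, 0.02, -1], [0.004, -0.009, -0.005, -0.004, -0.041, 0.02, -1], [0, 0, 0, 0, 0, 0, -1], [0, 0, 0, 0, 0, 0, -1]]

```text
clock: 14.05
eef_pos: [513.2, -196.9, 182.5]
tcp_rot: [3.138, 0.597, -3.093]
contact_force: [-0.7, -0.5, -1.2]
opening: 0.143
grasp_force: 97.6
```

```bash
cat > st.py <<'E'
from h import *
from scipy.spatial.transform import Rotation as Ro
np.set_printoptions(precision=4,suppress=True)
s=sense();R=Ro.from_euler('xyz',s['tcp_rot'])
G=Ro.from_euler('xyz',[0,-np.radians(35),np.radians(3.2)])*Ro.from_euler('xyz',[np.pi,0,np.pi])
g=G.as_matrix();n=-g[:,2];y=np.array([-g[1,1]*0-np.sin(np.radians(3.2)),np.cos(np.radians(3.2)),0]);u=np.cross(y,n)
r=s['eef_pos']+40.7*R.as_matrix()[:,2]-np.array([560.7,-247.1,111])
print(s['clock'],s['eef_pos'],'rot corr',(G*R.inv()).as_rotvec(),'stone u,y,n',r@u,r@y,r@n,'F n',s['contact_force']@n,'y',s['contact_force']@y,'u',s['contact_force']@u,'M',s['wrist_torque'],s['grasp_force'])
print('n',n,'u',u,'y',y)
E
python3 st.py
```

```text
14.05 [ 513.1919 -196.8864  182.4626] rot corr [-0.0023 -0.0143  0.0054] stone u,y,n 3.8520560371568693 52.76691523925668 43.442116296152925 F n -0.5996765435844069 y -0.4425704079430239 u -1.2650850591454348 M [-0.038   0.4471  0.0275] 97.6119339466095
n [-0.5727 -0.032   0.8192] u [0.8179 0.0457 0.5736] y [-0.0558  0.9984  0.    ]
```

>>> send_rows:
  moves:
    - [[0.0039, -0.0003, -0.0066, -0.002, -0.014, 0.005, -1], [0.0039, -0.0003, -0.0066, 0, 0, 0, -1], [0.0039, -0.0003, -0.0066, 0, 0, 0, -1], [0.0039, -0.0004, -0.0066, 0, 0, 0, -1], [0.0038, -0.0004, -0.0065, 0, 0, 0, -1], [0, 0, 0, 0, 0, 0, -1], [0, 0, 0, 0, 0, 0, -1]]

```text
clock: 14.75
eef_pos: [538.8, -195.3, 164.0]
tcp_rot: [3.14, 0.587, -3.097]
contact_force: [-0.1, -0.1, -1.0]
opening: 0.144
grasp_force: 97.6
```

```bash
python3 st.py
```

```text
14.75 [ 538.7576 -195.3436  164.0144] rot corr [ 0.0003 -0.0243  0.0106] stone u,y,n 13.839753108223853 52.69339882419779 13.648246747970934 F n -0.7944709978667237 y -0.05865740326401119 u -0.6778040656368891 M [-0.0282  0.4034  0.0044] 97.6138973236084
n [-0.5727 -0.032   0.8192] u [0.8179 0.0457 0.5736] y [-0.0558  0.9984  0.    ]
```

```bash
python3 -c "
from h import *
s=sense();print(s['qpos'].round(3),s['qvel'].round(3),s['joint_efforts'].round(1))"
```

```text
[-0.52   0.235  2.191  0.991  0.363 -3.017] [-0.006 -0.01   0.006 -0.001  0.001  0.002] [  0.2 -43.1 -25.9   1.3  -0.5  -0. ]
```

Joint 6 is at its limit here, so I'll back off and flip the wrist half a turn. The stone is symmetric, so this changes nothing for the pass.

>>> send_rows:
  moves:
    - [[-0.011, -0.001, 0.016, 0, 0, 0, -1], [-0.012, -0.001, 0.017, 0, 0, 0, -1], [-0.012, 0, 0.017, 0, 0, 0, -1], [0, 0, 0, 0.08, 0.0045, -0.114, -1], [0, 0, 0, 0.08, 0.0045, -0.114, -1], [0, 0, 0, 0.08, 0.0045, -0.114, -1], [0, 0, 0, 0.08, 0.0045, -0.114, -1], [0, 0, 0, 0.08, 0.0045, -0.114, -1], [0, 0, 0, 0.08, 0.0045, -0.114, -1], [0, 0, 0, 0.08, 0.0045, -0.114, -1]]

```text
clock: 15.75
eef_pos: [503.5, -197.6, 214.5]
tcp_rot: [2.62, 0.299, 2.132]
contact_force: [-0.2, 0.1, -1.3]
opening: 0.147
grasp_force: 97.6
```

>>> send_rows:
  moves:
    - [[0, 0, 0, 0.08, 0.0045, -0.114, -1], [0, 0, 0, 0.08, 0.0045, -0.114, -1], [0, 0, 0, 0.08, 0.0045, -0.114, -1], [0, 0, 0, 0.08, 0.0045, -0.114, -1], [0, 0, 0, 0.08, 0.0045, -0.114, -1], [0, 0, 0, 0.08, 0.0045, -0.114, -1], [0, 0, 0, 0.08, 0.0045, -0.114, -1], [0, 0, 0, 0.08, 0.0045, -0.114, -1], [0, 0, 0, 0.08, 0.0045, -0.114, -1], [0, 0, 0, 0.08, 0.0045, -0.114, -1]]

```text
clock: 16.75
eef_pos: [503.5, -197.6, 214.5]
tcp_rot: [2.692, -0.454, 0.926]
contact_force: [-0.2, 0.2, -0.2]
opening: 0.144
grasp_force: 97.6
```

>>> send_rows:
  moves:
    - [[0, 0, 0, 0.08, 0.0045, -0.114, -1], [0, 0, 0, 0.08, 0.0045, -0.114, -1], [0, 0, 0, 0.08, 0.0045, -0.114, -1], [0, 0, 0, 0.08, 0.0045, -0.114, -1], [0, 0, 0, 0.08, 0.0045, -0.114, -1], [0, 0, 0, 0, 0, 0, -1], [0, 0, 0, 0, 0, 0, -1]]

```text
clock: 17.45
eef_pos: [503.6, -197.6, 214.5]
tcp_rot: [3.097, -0.637, 0.144]
contact_force: [0.0, 0.9, -1.4]
opening: 0.145
grasp_force: 97.6
```

```bash
sed -i 's/\[np.pi,0,np.pi\]/[np.pi,0,0]/' st.py; echo "print('q',s['qpos'])" >> st.py; python3 st.py
```

```text
17.45 [ 503.6251 -197.5501  214.4609] rot corr [ 0.0334  0.0291 -0.0618] stone u,y,n 16.02463079407154 52.973432341977066 75.16544749314284 F n -1.224096975208531 y 0.8735323903497663 u -0.7493003628833002 M [-0.0829  0.4353  0.0183] 97.62167930603027
n [-0.5727 -0.032   0.8192] u [0.8179 0.0457 0.5736] y [-0.0558  0.9984  0.    ]
q [-0.6012  0.1009  2.2303  0.9573  0.4693  0.0413]
```

>>> send_rows:
  moves:
    - [[-0.006, -0.002, -0.004, 0.017, 0.015, -0.031, -1], [-0.006, -0.002, -0.004, 0.016, 0.014, -0.031, -1], [0, 0, 0, 0, 0, 0, -1], [0, 0, 0, 0, 0, 0, -1]]

```text
clock: 17.85
eef_pos: [491.9, -201.6, 206.5]
tcp_rot: [-3.141, -0.611, 0.054]
contact_force: [0.7, -0.1, -1.5]
opening: 0.148
grasp_force: 97.6
```

```bash
python3 st.py
```

```text
17.85 [ 491.8724 -201.5746  206.5042] rot corr [-0.0005  0.0004  0.0012] stone u,y,n 0.5858412602836632 49.28274849776675 75.49113193510229 F n -1.636307964524647 y -0.1403805935251429 u -0.3603719863985897 M [-0.01    0.4197 -0.0051] 97.61346459388733
n [-0.5727 -0.032   0.8192] u [0.8179 0.0457 0.5736] y [-0.0558  0.9984  0.    ]
q [-0.6109  0.101   2.2394  0.9128  0.4648  0.1418]
```

>>> send_rows:
  moves:
    - [[0.0066, 0.0005, -0.0094, 0, 0, 0, -1], [0.0066, 0.0005, -0.0094, 0, 0, 0, -1], [0.0066, 0.0005, -0.0094, 0, 0, 0, -1], [0.0066, 0.0005, -0.0094, 0, 0, 0, -1], [0.0066, 0.0005, -0.0094, 0, 0, 0, -1], [0.0066, 0.0005, -0.0094, 0, 0, 0, -1], [0, 0, 0, 0, 0, 0, -1], [0, 0, 0, 0, 0, 0, -1]]

```text
clock: 18.65
eef_pos: [531.4, -198.4, 150.0]
tcp_rot: [-3.14, -0.611, 0.052]
contact_force: [0.1, -0.2, -1.5]
opening: 0.143
grasp_force: 97.6
```

```bash
python3 st.py
```

```text
18.65 [ 531.4041 -198.3953  149.9651] rot corr [-0.0017 -0.0003  0.0023] stone u,y,n 0.6093918105791065 50.2670372044405 6.436144132479155 F n -1.3110755466710444 y -0.1582012712256446 u -0.8256208364732682 M [-0.0071  0.4172  0.017 ] 97.61337876319885
n [-0.5727 -0.032   0.8192] u [0.8179 0.0457 0.5736] y [-0.0558  0.9984  0.    ]
q [-0.5482  0.2601  2.2209  1.1909  0.3584 -0.1086]
```

>>> send_rows:
  moves:
    - [[0.0011, 0.0001, -0.0016, 0, 0, 0, -1], [0.0011, 0.0001, -0.0016, 0, 0, 0, -1], [0.0006, 0, -0.0008, 0, 0, 0, -1], [0, 0, 0, 0, 0, 0, -1]]

```text
clock: 19.05
eef_pos: [534.3, -198.5, 146.2]
tcp_rot: [-3.139, -0.611, 0.051]
contact_force: [-1.3, -0.9, 2.0]
opening: 0.145
grasp_force: 98.1
```

>>> send_rows:
  moves:
    - [[0.0006, 0, -0.0008, 0, 0, 0, -1], [0.0006, 0, -0.0008, 0, 0, 0, -1], [0, 0, 0, 0, 0, 0, -1]]

```text
clock: 19.35
eef_pos: [535.6, -198.4, 144.5]
tcp_rot: [-3.139, -0.611, 0.051]
contact_force: [-1.0, -0.1, 3.6]
opening: 0.144
grasp_force: 98.3
```

```bash
python3 st.py
```

```text
19.35 [ 535.5527 -198.4321  144.5027] rot corr [-0.0019  0.0003  0.0036] stone u,y,n 0.8898972879423503 49.97394756338057 -0.4130065139181074 F n 3.503707630466342 y -0.051869685120038665 u 1.2017816834237767 M [-0.0139  0.2456 -0.038 ] 98.34821820259094
n [-0.5727 -0.032   0.8192] u [0.8179 0.0457 0.5736] y [-0.0558  0.9984  0.    ]
q [-0.5427  0.276   2.2175  1.2254  0.3503 -0.1395]
```

>>> send_rows:
  moves:
    - [[0.0006, 0, -0.0008, 0, 0, 0, -1], [0.0006, 0, -0.0008, 0, 0, 0, -1], [0.0006, 0, -0.0008, 0, 0, 0, -1], [0, 0, 0, 0, 0, 0, -1], [0, 0, 0, 0, 0, 0, -1]]

```text
clock: 19.85
eef_pos: [537.3, -198.3, 142.0]
tcp_rot: [-3.139, -0.611, 0.051]
contact_force: [-2.6, -0.4, 6.1]
opening: 0.146
grasp_force: 98.6
```

```bash
python3 st.py; python3 - <<'E'
from h import *
T=shot('top');S=shot('side')
W=np.zeros((480,800,3),'uint8')
W[:,:400]=cv2.resize(S['img'][230:430,300:467,::-1],(400,480))
W[:,400:]=cv2.resize(T['img'][150:310,370:503,::-1],(400,480))
cv2.imwrite('pics/press.png',W)
E
python3 st.py
```

```text
19.85 [ 537.268  -198.342   142.0442] rot corr [-0.002   0.0001  0.0035] stone u,y,n 0.8817211121149848 49.973741661691726 -3.412145655358844 F n 6.492868685759702 y -0.2780073644430627 u 1.3023112985668697 M [0.0614 0.2554 0.0289] 98.61756205558777
n [-0.5727 -0.032   0.8192] u [0.8179 0.0457 0.5736] y [-0.0558  0.9984  0.    ]
q [-0.5404  0.2829  2.2159  1.2395  0.3473 -0.1526]
19.95 [ 537.2696 -198.3566  142.0801] rot corr [-0.0019  0.0002  0.0035] stone u,y,n 0.9051375215448826 49.95856505557523 -3.3831801043972547 F n 6.7289664800967515 y -0.018765509327729985 u 0.3880174682511375 M [0.0763 0.2484 0.0711] 98.61684322357178
n [-0.5727 -0.032   0.8192] u [0.8179 0.0457 0.5736] y [-0.0558  0.9984  0.    ]
q [-0.5404  0.2828  2.2159  1.2395  0.3474 -0.1526]
```

View pics/press.png

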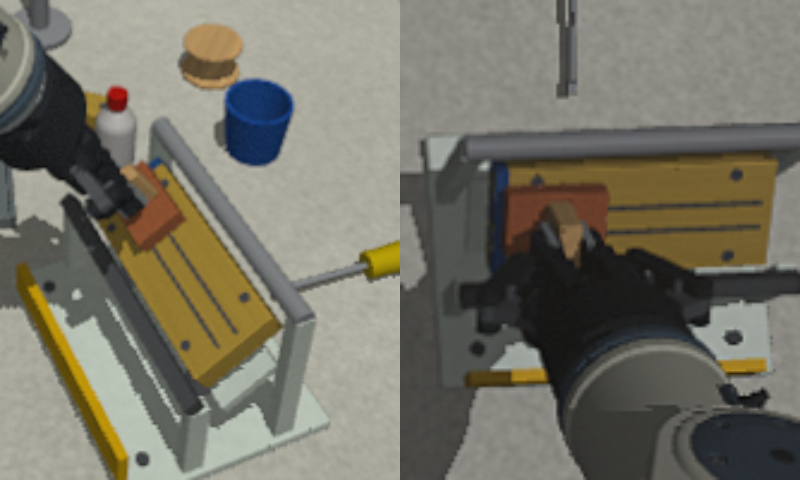

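The stone lies flat at the blue end, with about 8 N net and the die about 6 mm down. Starting the pass.

>>> send_rows:
  moves:
    - [[6e-05, -0.001, 0, 0, 0, 0, -1], [6e-05, -0.001, 0, 0, 0, 0, -1], [6e-05, -0.001, 0, 0, 0, 0, -1], [6e-05, -0.001, 0, 0, 0, 0, -1], [6e-05, -0.001, 0, 0, 0, 0, -1], [6e-05, -0.001, 0, 0, 0, 0, -1], [6e-05, -0.001, 0, 0, 0, 0, -1], [6e-05, -0.001, 0, 0, 0, 0, -1], [6e-05, -0.001, 0, 0, 0, 0, -1], [6e-05, -0.001, 0, 0, 0, 0, -1]]

```text
clock: 20.95
eef_pos: [537.1, -206.8, 141.4]
tcp_rot: [-3.136, -0.61, 0.051]
contact_force: [-4.8, 4.6, 5.3]
opening: 0.148
grasp_force: 98.8
```

```bash
python3 st.py
```

```text
20.95 [ 537.1264 -206.7844  141.4216] rot corr [-0.0044 -0.0011  0.0014] stone u,y,n -0.021612012162567716 41.68452917095256 -3.570517528263235 F n 6.949054428916619 y 4.81021740258369 u -0.6193203672040524 M [0.7075 0.4563 0.5041] 98.81789803504944
n [-0.5727 -0.032   0.8192] u [0.8179 0.0457 0.5736] y [-0.0558  0.9984  0.    ]
q [-0.5598  0.29    2.206   1.2226  0.3623 -0.152 ]
```

>>> send_rows:
  moves:
    - [[6e-05, -0.001, 0, 0, 0, 0, -1], [6e-05, -0.001, 0, 0, 0, 0, -1], [6e-05, -0.001, 0, 0, 0, 0, -1], [6e-05, -0.001, 0, 0, 0, 0, -1], [6e-05, -0.001, 0, 0, 0, 0, -1], [6e-05, -0.001, 0, 0, 0, 0, -1], [6e-05, -0.001, 0, 0, 0, 0, -1], [6e-05, -0.001, 0, 0, 0, 0, -1], [6e-05, -0.001, 0, 0, 0, 0, -1], [6e-05, -0.001, 0, 0, 0, 0, -1]]

```text
clock: 21.95
eef_pos: [537.7, -216.8, 141.4]
tcp_rot: [-3.136, -0.61, 0.051]
contact_force: [-4.5, 5.5, 5.2]
opening: 0.143
grasp_force: 98.8
```

>>> send_rows:
  moves:
    - [[6e-05, -0.001, 0, 0, 0, 0, -1], [6e-05, -0.001, 0, 0, 0, 0, -1], [6e-05, -0.001, 0, 0, 0, 0, -1], [6e-05, -0.001, 0, 0, 0, 0, -1], [6e-05, -0.001, 0, 0, 0, 0, -1], [6e-05, -0.001, 0, 0, 0, 0, -1], [6e-05, -0.001, 0, 0, 0, 0, -1], [6e-05, -0.001, 0, 0, 0, 0, -1], [6e-05, -0.001, 0, 0, 0, 0, -1], [6e-05, -0.001, 0, 0, 0, 0, -1]]

```text
clock: 22.95
eef_pos: [538.3, -226.8, 141.4]
tcp_rot: [-3.136, -0.61, 0.051]
contact_force: [-4.6, 5.8, 5.2]
opening: 0.141
grasp_force: 98.8
```

```bash
python3 st.py
```

```text
22.95 [ 538.3064 -226.7522  141.3631] rot corr [-0.0045 -0.0012  0.0014] stone u,y,n -0.005428823416356228 21.686248989907803 -3.6548965949785104 F n 6.717844403422527 y 5.999417289478606 u -0.45212392702909293 M [0.6252 0.4014 0.473 ] 98.81988286972046
n [-0.5727 -0.032   0.8192] u [0.8179 0.0457 0.5736] y [-0.0558  0.9984  0.    ]
q [-0.5982  0.3045  2.1821  1.1907  0.3875 -0.1504]
```

Steady. Continuing.

>>> send_rows:
  moves:
    - [[6e-05, -0.001, 0, 0, 0, 0, -1], [6e-05, -0.001, 0, 0, 0, 0, -1], [6e-05, -0.001, 0, 0, 0, 0, -1], [6e-05, -0.001, 0, 0, 0, 0, -1], [6e-05, -0.001, 0, 0, 0, 0, -1], [6e-05, -0.001, 0, 0, 0, 0, -1], [6e-05, -0.001, 0, 0, 0, 0, -1], [6e-05, -0.001, 0, 0, 0, 0, -1], [6e-05, -0.001, 0, 0, 0, 0, -1], [6e-05, -0.001, 0, 0, 0, 0, -1]]

```text
clock: 23.95
eef_pos: [538.9, -236.7, 141.3]
tcp_rot: [-3.136, -0.61, 0.051]
contact_force: [-5.3, 5.4, 5.3]
opening: 0.146
grasp_force: 98.8
```

>>> send_rows:
  moves:
    - [[6e-05, -0.001, 0, 0, 0, 0, -1], [6e-05, -0.001, 0, 0, 0, 0, -1], [6e-05, -0.001, 0, 0, 0, 0, -1], [6e-05, -0.001, 0, 0, 0, 0, -1], [6e-05, -0.001, 0, 0, 0, 0, -1], [6e-05, -0.001, 0, 0, 0, 0, -1], [6e-05, -0.001, 0, 0, 0, 0, -1], [6e-05, -0.001, 0, 0, 0, 0, -1], [6e-05, -0.001, 0, 0, 0, 0, -1], [6e-05, -0.001, 0, 0, 0, 0, -1]]

```text
clock: 24.95
eef_pos: [539.5, -246.7, 141.4]
tcp_rot: [-3.136, -0.61, 0.051]
contact_force: [-5.3, 5.0, 4.4]
opening: 0.148
grasp_force: 98.8
```

>>> send_rows:
  moves:
    - [[6e-05, -0.001, 0, 0, 0, 0, -1], [6e-05, -0.001, 0, 0, 0, 0, -1], [6e-05, -0.001, 0, 0, 0, 0, -1], [6e-05, -0.001, 0, 0, 0, 0, -1], [6e-05, -0.001, 0, 0, 0, 0, -1], [6e-05, -0.001, 0, 0, 0, 0, -1], [6e-05, -0.001, 0, 0, 0, 0, -1], [6e-05, -0.001, 0, 0, 0, 0, -1], [6e-05, -0.001, 0, 0, 0, 0, -1], [6e-05, -0.001, 0, 0, 0, 0, -1]]

```text
clock: 25.95
eef_pos: [540.1, -256.7, 141.3]
tcp_rot: [-3.136, -0.61, 0.051]
contact_force: [-5.0, 4.8, 5.2]
opening: 0.151
grasp_force: 98.8
```

```bash
python3 st.py
```

```text
25.95 [ 540.1438 -256.6614  141.3405] rot corr [-0.0046 -0.0012  0.0013] stone u,y,n 0.11637060372414262 -8.274265549458404 -3.767998566003336 F n 6.97545154802565 y 5.071721545574295 u -0.9178905390330314 M [0.6351 0.4674 0.4882] 98.82303357124329
n [-0.5727 -0.032   0.8192] u [0.8179 0.0457 0.5736] y [-0.0558  0.9984  0.    ]
q [-0.6516  0.3273  2.1437  1.1452  0.4239 -0.1468]
```

>>> send_rows:
  moves:
    - [[6e-05, -0.001, 0, 0, 0, 0, -1], [6e-05, -0.001, 0, 0, 0, 0, -1], [6e-05, -0.001, 0, 0, 0, 0, -1], [6e-05, -0.001, 0, 0, 0, 0, -1], [6e-05, -0.001, 0, 0, 0, 0, -1], [6e-05, -0.001, 0, 0, 0, 0, -1], [6e-05, -0.001, 0, 0, 0, 0, -1], [6e-05, -0.001, 0, 0, 0, 0, -1], [6e-05, -0.001, 0, 0, 0, 0, -1], [6e-05, -0.001, 0, 0, 0, 0, -1]]

```text
clock: 26.95
eef_pos: [540.7, -266.7, 141.3]
tcp_rot: [-3.136, -0.61, 0.051]
contact_force: [-4.0, 5.0, 5.1]
opening: 0.147
grasp_force: 98.8
```

>>> send_rows:
  moves:
    - [[6e-05, -0.001, 0, 0, 0, 0, -1], [6e-05, -0.001, 0, 0, 0, 0, -1], [6e-05, -0.001, 0, 0, 0, 0, -1], [6e-05, -0.001, 0, 0, 0, 0, -1], [6e-05, -0.001, 0, 0, 0, 0, -1], [6e-05, -0.001, 0, 0, 0, 0, -1], [6e-05, -0.001, 0, 0, 0, 0, -1], [6e-05, -0.001, 0, 0, 0, 0, -1], [6e-05, -0.001, 0, 0, 0, 0, -1], [6e-05, -0.001, 0, 0, 0, 0, -1]]

```text
clock: 27.95
eef_pos: [541.3, -276.7, 141.3]
tcp_rot: [-3.136, -0.61, 0.051]
contact_force: [-5.1, 5.1, 5.6]
opening: 0.148
grasp_force: 98.8
```

>>> send_rows:
  moves:
    - [[6e-05, -0.001, 0, 0, 0, 0, -1], [6e-05, -0.001, 0, 0, 0, 0, -1], [6e-05, -0.001, 0, 0, 0, 0, -1], [6e-05, -0.001, 0, 0, 0, 0, -1], [6e-05, -0.001, 0, 0, 0, 0, -1], [6e-05, -0.001, 0, 0, 0, 0, -1], [6e-05, -0.001, 0, 0, 0, 0, -1], [6e-05, -0.001, 0, 0, 0, 0, -1], [6e-05, -0.001, 0, 0, 0, 0, -1], [6e-05, -0.001, 0, 0, 0, 0, -1]]

```text
clock: 28.95
eef_pos: [541.9, -286.7, 141.3]
tcp_rot: [-3.136, -0.61, 0.051]
contact_force: [-5.1, 5.2, 5.8]
opening: 0.143
grasp_force: 98.8
```

>>> send_rows:
  moves:
    - [[6e-05, -0.001, 0, 0, 0, 0, -1], [6e-05, -0.001, 0, 0, 0, 0, -1], [6e-05, -0.001, 0, 0, 0, 0, -1], [6e-05, -0.001, 0, 0, 0, 0, -1], [6e-05, -0.001, 0, 0, 0, 0, -1], [6e-05, -0.001, 0, 0, 0, 0, -1], [6e-05, -0.001, 0, 0, 0, 0, -1], [6e-05, -0.001, 0, 0, 0, 0, -1], [6e-05, -0.001, 0, 0, 0, 0, -1], [6e-05, -0.001, 0, 0, 0, 0, -1]]

```text
clock: 29.95
eef_pos: [542.6, -296.6, 141.4]
tcp_rot: [-3.136, -0.61, 0.051]
contact_force: [-5.0, 5.3, 6.0]
opening: 0.14
grasp_force: 98.8
```

>>> send_rows:
  moves:
    - [[6e-05, -0.001, 0, 0, 0, 0, -1], [6e-05, -0.001, 0, 0, 0, 0, -1], [6e-05, -0.001, 0, 0, 0, 0, -1], [6e-05, -0.001, 0, 0, 0, 0, -1], [0, 0, 0, 0, 0, 0, -1], [0, 0, 0, 0, 0, 0, -1]]

```text
clock: 30.55
eef_pos: [542.8, -300.8, 141.3]
tcp_rot: [-3.136, -0.61, 0.051]
contact_force: [-5.2, 5.0, 5.3]
opening: 0.145
grasp_force: 98.9
```

```bash
python3 st.py
```

```text
30.55 [ 542.8215 -300.7959  141.349 ] rot corr [-0.0045 -0.0011  0.0017] stone u,y,n 0.2956418950029642 -52.50136571057695 -3.881450428955581 F n 7.153945726852589 y 5.297021846984159 u -0.9780900273109738 M [0.5979 0.4528 0.4583] 98.8844382762909
n [-0.5727 -0.032   0.8192] u [0.8179 0.0457 0.5736] y [-0.0558  0.9984  0.    ]
q [-0.7222  0.363   2.0823  1.0836  0.4749 -0.1389]
```

>>> send_rows:
  moves:
    - [[-0.001, 0, 0.0015, 0, 0, 0, -1], [-0.003, 0, 0.004, 0, 0, 0, -1], [-0.006, 0, 0.0085, 0, 0, 0, -1], [-0.011, -0.001, 0.016, 0, 0, 0, -1], [-0.015, -0.001, 0.022, 0, 0, 0, -1], [-0.015, -0.001, 0.022, 0, 0, 0, -1], [-0.006, 0, 0.008, 0, 0, 0, -1], [0, 0, 0, 0, 0, 0, -1]]

```text
clock: 31.35
eef_pos: [486.2, -306.1, 225.4]
tcp_rot: [3.141, -0.612, 0.051]
contact_force: [0.0, 0.4, -1.1]
opening: 0.147
grasp_force: 97.9
```

```bash
cat > tr.py <<'E'
from h import *
from scipy.spatial.transform import Rotation as Ro
np.set_printoptions(precision=4,suppress=True)
s=sense();R=Ro.from_euler('xyz',s['tcp_rot']);G=Ro.from_euler('xyz',[np.pi,0,-np.radians(15)])
print(s['clock'],s['eef_pos'],(G*R.inv()).as_rotvec(),np.array([464.5,-19,45.7])-s['eef_pos'],s['contact_force'],s['qpos'])
E
python3 tr.py
```

```text
31.35 [ 486.1904 -306.0922  225.3803] [ 0.0648  0.6115 -0.3032] [ -21.6904  287.0922 -179.6803] [ 0.0204  0.3568 -1.0553] [-0.8156  0.1658  2.1029  0.8463  0.625   0.0621]
```

Next: 15 rows of (-1.4, 19.1, -5) mm, turning (0.0043, 0.0408, -0.0202) per row.

>>> send_rows:
  moves:
    - [[-0.0014, 0.019, 0, 0.0043, 0.0408, -0.0202, -1], [-0.0014, 0.019, 0, 0.0043, 0.0408, -0.0202, -1], [-0.0014, 0.019, 0, 0.0043, 0.0408, -0.0202, -1], [-0.0014, 0.019, 0, 0.0043, 0.0408, -0.0202, -1], [-0.0014, 0.019, 0, 0.0043, 0.0408, -0.0202, -1], [-0.0014, 0.019, 0, 0.0043, 0.0408, -0.0202, -1], [-0.0014, 0.019, 0, 0.0043, 0.0408, -0.0202, -1], [-0.0014, 0.019, 0, 0.0043, 0.0408, -0.0202, -1], [-0.0014, 0.019, 0, 0.0043, 0.0408, -0.0202, -1], [-0.0014, 0.019, 0, 0.0043, 0.0408, -0.0202, -1]]

```text
clock: 32.35
eef_pos: [472.4, -113.9, 222.9]
tcp_rot: [-3.117, -0.199, -0.163]
contact_force: [-0.2, -0.9, -1.5]
opening: 0.144
grasp_force: 97.7
```

>>> send_rows:
  moves:
    - [[-0.0014, 0.019, -0.005, 0.0043, 0.0408, -0.0202, -1], [-0.0014, 0.019, -0.015, 0.0043, 0.0408, -0.0202, -1], [-0.0014, 0.019, -0.02, 0.0043, 0.0408, -0.0202, -1], [-0.0014, 0.019, -0.03, 0.0043, 0.0408, -0.0202, -1], [-0.0014, 0.021, -0.03, 0.0043, 0.0408, -0.0202, -1], [0, 0, -0.03, 0, 0, 0, -1], [0, 0, 0, 0, 0, 0, -1], [0, 0, 0, 0, 0, 0, -1]]

```text
clock: 33.15
eef_pos: [464.9, -18.0, 93.3]
tcp_rot: [-3.14, 0.004, -0.261]
contact_force: [0.7, -0.0, -0.5]
opening: 0.144
grasp_force: 97.8
```

```bash
python3 tr.py
```

```text
33.15 [464.9142 -18.0027  93.3455] [-0.0031 -0.0038 -0.0005] [ -0.4142  -0.9973 -47.6455] [ 0.7259 -0.0429 -0.5349] [-0.044   0.3346  2.0918  0.0045  0.7191  1.7847]
```

>>> send_rows:
  moves:
    - [[0, -0.001, -0.015, -0.003, -0.004, 0, -1], [0, 0, -0.015, 0, 0, 0, -1], [0, 0, -0.01, 0, 0, 0, -1], [0, 0, -0.004, 0, 0, 0, -1], [0, 0, -0.002, 0, 0, 0, -1], [0, 0, 0, 0, 0, 0, -1], [0, 0, 0, 0, 0, 0, -1]]

```text
clock: 33.85
eef_pos: [465.8, -19.4, 48.4]
tcp_rot: [-3.141, -0.003, -0.262]
contact_force: [0.2, -0.0, -1.1]
opening: 0.145
grasp_force: 97.8
```

>>> send_rows:
  moves:
    - [[0, 0, -0.001, 0, 0, 0, -1], [0, 0, -0.0005, 0, 0, 0, -1], [0, 0, 0, 0, 0, 0, -1]]

```text
clock: 34.15
eef_pos: [465.4, -19.3, 46.5]
tcp_rot: [-3.141, -0.003, -0.262]
contact_force: [-0.7, -0.0, -0.4]
opening: 0.147
grasp_force: 97.8
```

>>> send_rows:
  moves:
    - [[0, 0, -0.001, 0, 0, 0, -1], [0, 0, -0.0005, 0, 0, 0, -1], [0, 0, 0, 0, 0, 0, -1]]

```text
clock: 34.45
eef_pos: [465.6, -19.3, 45.7]
tcp_rot: [-3.141, -0.003, -0.262]
contact_force: [-3.2, 0.7, 15.3]
opening: 0.146
grasp_force: 100.5
```

>>> send_rows:
  moves:
    - [[0, 0, 0.0003, 0, 0, 0, -1], [0, 0, 0, 0, 0, 0, -0.5], [0, 0, 0, 0, 0, 0, 0], [0, 0, 0, 0, 0, 0, 0.2], [0, 0, 0, 0, 0, 0, 0.2], [0, 0, 0.02, 0, 0, 0, 0.2], [0, 0, 0.04, 0, 0, 0, 0.2], [0, 0, 0.04, 0, 0, 0, 0.2], [0, 0, 0.04, 0, 0, 0, 0.2], [-0.02, 0, 0.04, 0, 0, 0, 0.2]]

```text
clock: 35.45
eef_pos: [446.9, -19.3, 227.2]
tcp_rot: [-3.141, -0.005, -0.262]
contact_force: [-0.0, -0.6, 0.0]
opening: 0.601
grasp_force: 0.0
```

>>> send_rows:
  moves:
    - [[-0.02, 0.03, 0.03, 0, 0, 0, 0.2], [-0.02, 0.03, 0, 0, 0, 0, 0.2], [-0.02, 0.03, 0, 0, 0, 0, 0.2], [-0.02, 0.03, 0, 0, 0, 0, 0.2], [0, 0.03, 0, 0, 0, 0, 0.2], [0, 0.03, 0, 0, 0, 0, 0.2], [0, 0, 0, 0, 0, 0, 0.2], [0, 0, 0, 0, 0, 0, 0.2]]

```text
clock: 36.25
eef_pos: [365.1, 160.9, 255.1]
tcp_rot: [3.141, -0.002, -0.26]
contact_force: [0.5, -0.9, -0.1]
opening: 0.605
grasp_force: 0.0
```

```bash
python3 - <<'E'
from h import *
T=shot('top');S=shot('side');s=sense();print(s['clock'],s['eef_pos'],s['contact_force'])
W=np.zeros((600,800,3),'uint8')
W[:300,:400]=cv2.resize(S['img'],(400,300))[...,::-1];W[:300,400:]=cv2.resize(T['img'],(400,300))[...,::-1]
W[300:,:400]=cv2.resize(S['img'][180:360,180:420,::-1],(400,300));W[300:,400:]=cv2.resize(T['img'][170:350,260:500,::-1],(400,300))
cv2.imwrite('pics/fin.png',W)
E
```

```text
36.35 [365.18366162 160.03940315 255.02891855] [-0.48594036 -0.57676907  0.2116924 ]
```

View pics/fin.png

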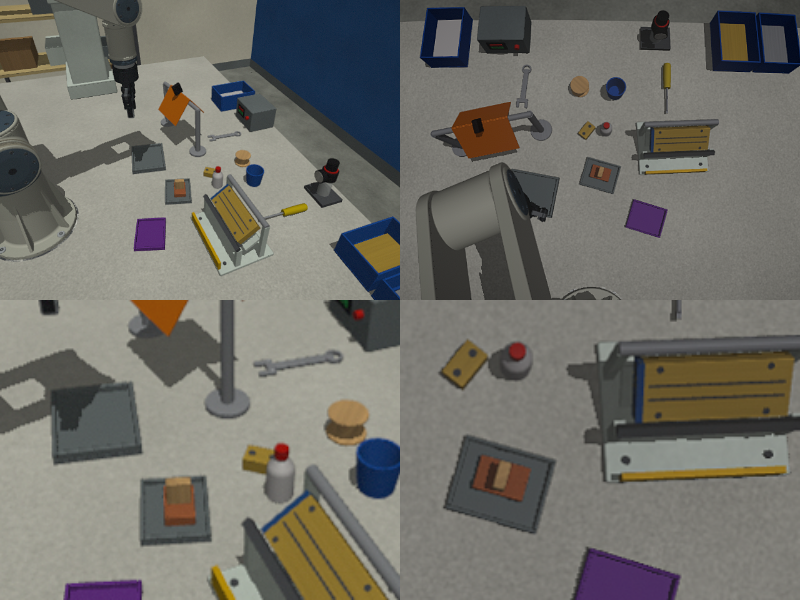

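The guard hangs on the rail (top view, about (485,130)), the stone lies flat in its small grey tray (about (500,478)), the die is bare and the bystanders are untouched. Handing in.

```bash
python3 -c "
from rig import sign_off
print(sign_off())"
```

```text
the job is handed in; nothing more can be done
None
```

Job handed in at about 36 s: the guard hangs on the rail, the die was dressed in one slow pass from the blue-marked end at about 8 N (about 6 mm down by the spring rate), and the stone is back flat in its tray.

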